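Clamp the glued lantern foot

TASK

Set the freshly glued wooden lantern foot (the block with the hole) down over the steel pin of the clamp board, long side along the clamp, flat on the board, and let go of it. Then pump the clamp's trigger, touching the jaw only through it, until the sprung pad presses the foot against the stop and is pushed roughly half way in, never all the way (that would crush the joint). The clamp has no catch, so finish still squeezing the trigger and holding that pressure; leave the other things on the table alone.

Things in the scene. Friction and masses are not known exactly. Their poses are not given: they have to be found in the camera images.
- foot_mid (a point): centre (half-way up) of the loose lantern foot: pale wooden block 40 x 60 x 30 mm (x, y, z), about 50 g, with an upright 19 mm through hole in its middle and a thin dark glue line across it. It lies flat on the table; own z is up, own y its long side. Either way round is right.
- offcut_mid (a point): centre of a plain wooden block of the same size WITHOUT a hole; not needed, leave it alone. It and the foot swap sides from run to run.
- pin (a point): top of the clamp board's upright locating pin, 10 mm thick, pointed, 22 mm tall. The board (fixed plywood, 110 x 325 mm, top 12 mm above the table) carries the whole clamp. Axes: z up; y = the direction in which the jaw presses. Seated, the foot's middle is at the pin, its long side along y.
- pin_seat (a point): foot of the pin, on the board's top face (12 mm above the table), same axes as pin. The seated foot's centre is 15 mm above it.
- grip (a point): centre, at 118 mm above the table, of the clamp's fixed upright grip: black rubber post 30 mm (x) by 16 mm (y) whose top is 135 mm above the table, 191.5 mm behind the pin (in -y). Same axes as pin. The black clamp body under grip and trigger is 39 mm wide and reaches up to 85 mm above the table.
- paddle (a point): centre of the trigger's crossbar (aluminium, 14 mm thick, 30 mm long along x) at the top of the upright trigger, 50 mm from its hinge, in front (+y) of the grip; its top is 126 mm above the table. From its outer (+y) face to the grip's outer (-y) face is 55 mm at rest, 33 mm fully squeezed. Pinch it towards the grip from above, or push it that way.
- trigger (a joint): trigger angle, rad: 0 at rest, 0.46 fully squeezed, where its top all but meets the grip. Hinged 69 mm above the table. A spring returns it when it is let go. Squeezing needs about 3 N at the crossbar while the jaw stands still, about 5 N while it moves and 8 to 12 N once the pad presses.
- jaw (a joint): travel of jaw and toothed rod towards the stop, m: starts at 0 to 0.016; the pad meets the seated foot near 0.034 to 0.037. It moves 30 mm per rad of squeezing after some free play: about 11 mm a full squeeze, 14 at most (3 to 14 the first time). The rod stays (4 N of friction) while the trigger returns, but if the pad presses harder than 4 N it slips back until 4 N remain.
- pad (a joint): how far the jaw's sprung pad is pushed back into the jaw, m: 0 free, 0.010 all the way in; about 1.5 N per mm. Half way, 0.005, is wanted.
- pad_face (a point): middle of the pad's front face (grey plastic, 36 mm wide, 26 mm high), which meets the foot's end. Free, a 10 mm gap shows between the pad and the dark jaw behind it; the gap halves when the pad is half way in. Same axes as pin.
- anvil: the stop beyond the pin, fixed to the board: dark steel block 60 mm wide, 44 mm high, 20 mm thick; origin at the middle of its underside. Its face is 33 mm from the pin in +y, so 3 mm remain between it and a foot centred on the pin; the jaw pushes the foot across them.
- bowl_mid (a point): centre of a loose white plastic bowl, 110 mm across, 55 mm high; leave it alone.
- spool_mid (a point): centre of a loose red ribbon spool, 60 mm across, 42 mm high; leave it alone.
Things that resemble listed ones, but are neither listed nor needed, are in the scene too. What is shaped like the part that bears foot_mid but green or yellow is not meant.

How it is judged:
By the outcome, as a careful person would: the job done as asked, in the order asked, and still so for the second after the job is handed in, while the arm keeps its last pose, push and grip.
It also fails if it takes over 72 s, if anything falls off the work surface, if the arm or the gripper's body presses on something with over 40 N, if the wrist force passes 120 N, or if a joint passes its speed limit or range.

ROBOT

A 6-joint arm with a two-finger parallel gripper is mounted at the origin on the work surface. World frame = base frame: x ahead of the robot, y to its left, z up, the work surface at z = 0. Lengths are in m, angles in rad, forces in N, time in s.
With the tool pointing down it reaches from about 0.425 to 1.125 m from the base axis. Payload 14.9 kg.
Tool frame: the origin (TCP) lies at the very end of the fingers, on their centre line; the grasp point (between the pads) lies bot.tcp_to_grasp behind it (bot.tcp_to_grasp is the distance from the TCP to the grasp point, in m); z points along the fingers, y is the line along which they close (so a half turn about z gives the same grasp; the last joint's range is limited). The gripper opens to 91 mm and grips with 3 to 60 N. Pads are 32 mm wide; open, the fingers measure 118 mm over their backs; the gripper's body (76 mm by 178 mm) begins 60 mm behind the grasp point.
Start: joints at [1.144, 0.379, 1.734, -0, 1.028, -0.033], TCP at [0.269, 0.646, 0.179] pointing down, gripper open.
Joint ranges: [-2.77, 2.77], [-0.74, 2.19], [0, 2.66], [-1.06, 4.2], [0.31, 2.87], [-3.08, 3.08]. Speed limits (rad/s): [1.89, 1.89, 2.39, 3.14, 3.14, 3.14].

INTERFACE

Orientations are given as a unit quaternion [w, x, y, z].
In Python, from plant import bot gives the robot as it stands. Calls block until the motion is done:
- bot.move_to(position, orientation): joint-space move of the TCP to a pose.
- bot.line_to(position, speed=0.15, frame=None, contact_N=None): straight line of the TCP; frame=None keeps the orientation; speed is the mean speed in m/s. With contact_N (N) it stops when the force on the tool has changed by that much, and returns True; else False.
- bot.movej(angles): joint-space move.
- bot.command_gripper(opening, squeeze=None): finger opening in m; squeeze is the grip in N (None keeps the last); returns when the fingers have stopped.
- bot.pause(seconds).
- bot.ik(position, orientation): joint angles nearest the present ones, or None.
- bot.observe(): the state.
- bot.grab_frame(name): name is "side" or "top"; returns the picture (384x512x3 uint8, red, green, blue); there is no depth.
- bot.camera_model(name): a dict with "camera_matrix" (3x3 intrinsics, pixels), "D" ([k1, k2, p1, p2, k3] as OpenCV has them; the pictures are not rectified), "T" (4x4, takes a point from camera to world coordinates). Camera axes: x right, y down, z forward; pixel columns grow to the right and rows downward; lengths in m; the calibration is good to about 2 mm. A picture is of the moment at which its call begins. camera_model takes no time and is no camera call.
A pose or a line that the arm cannot do raises bot.Unreachable and nothing moves.
- bot.finish_job(): hands the job in; it is judged then, once.
The state is a dict: "time": time; "joint_pos": joint angles; "dq": joint speeds; "effort": joint torques, N m; "tcp_pos": TCP position; "tcp_rot": TCP orientation; "force": force on the tool from outside, world axes, zero at the start; "torque": the same for the moment, N m; "gripper_width": finger opening in m; "gripper_force": force on a finger pad.
Only numpy, scipy, OpenCV 4.12 (cv2) and the standard library are available. Lean on these libraries where they do the work, as an engineer would, in place of code of your own. Each camera call takes 0.05 s, during which the arm holds its last target. There are 200 camera calls.

## Working session

There is one attempt and no reset: what is moved stays moved. The work goes in short steps, each a Python script; the robot and the scene stay as the last script left them, time stands still between calls to the robot, and variables do not carry over. Pictures are saved under pics/ and viewed, at most 10 in all, crops included, and the job is handed in when it is done.

```bash
mkdir -p pics; ls; python3 - <<'E'
from plant import bot
import cv2,numpy as np
for n in("top","side"):
    im=bot.grab_frame(n); cv2.imwrite(f"pics/{n}0.png",im[...,::-1]); c=bot.camera_model(n); print(n,np.round(c["camera_matrix"],1).tolist(),np.round(c["D"],3),np.round(c["T"],3).tolist())
print(bot.tcp_to_grasp,bot.observe())
a,b=[cv2.imread(f"pics/{n}0.png") for n in("top","side")]
cv2.imwrite("pics/topb.png",cv2.resize(a,(800,600),interpolation=cv2.INTER_CUBIC));cv2.imwrite("pics/sideb.png",cv2.resize(b,(800,600),interpolation=cv2.INTER_CUBIC))
E
```

```text
pics
top [[377.7, 0.0, 256.0], [0.0, 377.7, 188.8], [0.0, 0.0, 1.0]] [-0.046  0.     0.     0.     0.   ] [[0.026, -0.995, 0.096, 0.461], [-0.999, -0.029, -0.023, 0.037], [0.025, -0.096, -0.995, 1.23], [0.0, 0.0, 0.0, 1.0]]
side [[369.7, 0.0, 254.2], [0.0, 369.7, 188.8], [0.0, 0.0, 1.0]] [-0.105  0.     0.     0.     0.   ] [[0.967, -0.152, 0.206, 0.367], [-0.255, -0.626, 0.737, -0.696], [0.017, -0.765, -0.644, 0.741], [0.0, 0.0, 0.0, 1.0]]
0.0188 {'time': 0.1, 'joint_pos': array([ 1.14367033e+00,  3.79356572e-01,  1.73472631e+00, -2.60924053e-05,
        1.02847486e+00, -3.32905224e-02]), 'dq': array([-1.47796474e-04, -1.41862047e-03, -1.55505982e-03,  5.15277018e-05,
       -9.03176142e-04,  2.80270597e-03]), 'effort': array([ 1.67043123e-03, -7.65036535e+01, -4.35295844e+01,  6.53001596e-02,
        3.97636718e-02,  4.34967902e-06]), 'tcp_pos': array([0.26845863, 0.64605723, 0.17875159]), 'tcp_rot': array([-9.92312948e-05,  1.95640940e-01,  9.80675476e-01, -4.72365295e-04]), 'force': array([-0.84440188, -0.28626209,  0.69382275]), 'torque': array([-0.0028369 , -0.00097353,  0.02087307]), 'gripper_force': 0.0, 'gripper_width': 0.09119631107431855}
```

View pics/topb.png

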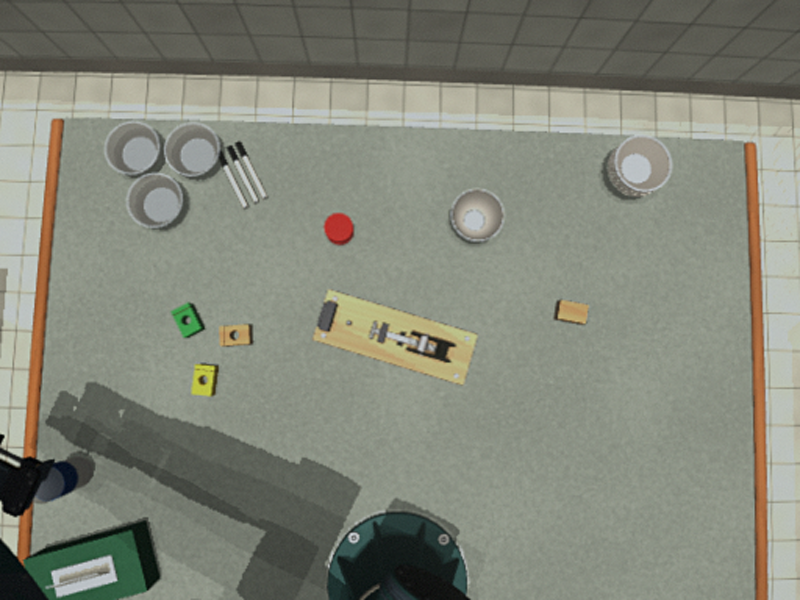

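View pics/sideb.png

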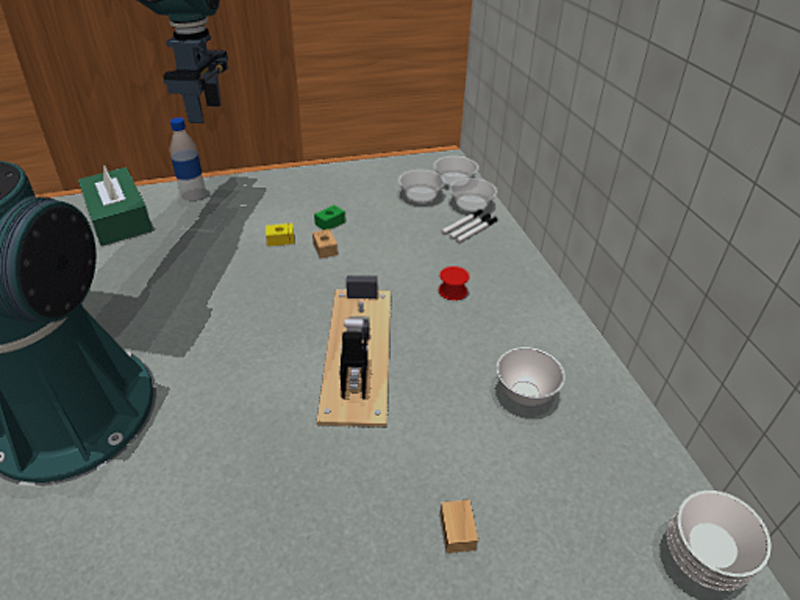

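The top view (800x600) shows the candidates for the foot. They are the wooden block with a hole at (235,335), the green one at (187,320), the yellow one at (204,380), and a plain wooden block at (573,312), which is the offcut. By the description I choose (235,335). The clamp board is around (395,337), with the anvil at (327,316), the pin at (349,323), and the grip end on the right near (445,348).

```bash
cat > h.py <<'E'
import cv2,numpy as np
from plant import bot
def ray(n,px):
    c=bot.camera_model(n); u=cv2.undistortPoints(np.array(px,float).reshape(-1,1,2),np.array(c["camera_matrix"]),np.array(c["D"]))[:,0]
    T=np.array(c["T"]); return T[:3,3],np.c_[u,np.ones(len(u))]@T[:3,:3].T
def onz(n,px,z):
    o,d=ray(n,px); return o+d*((z-o[2])/d[:,2])[:,None]
def two(pt,ps):
    o1,d1=ray("top",pt);o2,d2=ray("side",ps);d1,d2=d1[0],d2[0]
    s=np.linalg.lstsq(np.c_[d1,-d2],o2-o1,rcond=None)[0];a,b=o1+s[0]*d1,o2+s[1]*d2
    return (a+b)/2,np.linalg.norm(a-b)
def proj(n,P):
    c=bot.camera_model(n);M=np.linalg.inv(np.array(c["T"]))
    return cv2.projectPoints(np.array(P,float).reshape(-1,1,3),cv2.Rodrigues(M[:3,:3])[0],M[:3,3],np.array(c["camera_matrix"]),np.array(c["D"]))[0][:,0]
def wood(im):
    h=cv2.cvtColor(im,cv2.COLOR_BGR2HSV); return cv2.inRange(h,(8,70,110),(24,255,255))
def rects(n,im,amin=80):
    cs,_=cv2.findContours(wood(im),cv2.RETR_EXTERNAL,cv2.CHAIN_APPROX_NONE)
    return [(cv2.contourArea(c),cv2.minAreaRect(c)) for c in cs if cv2.contourArea(c)>amin]
E
python3 - <<'E'
from h import *
t=cv2.imread("pics/top0.png")
for a,r in rects("top",t):
    if a>6000: continue
    z=.012 if a>1500 else .03
    P=onz("top",cv2.boxPoints(r),z); e=P[1]-P[0],P[2]-P[1]; L=[np.linalg.norm(x) for x in e]; l=e[int(np.argmax(L))]
    print(round(a),np.round(r[0],1),P.mean(0).round(4),np.round(L,4),"long deg",np.degrees(np.arctan2(l[1],l[0])).round(1)); print(np.round(P[:,:2],4).tolist())
s=cv2.imread("pics/side0.png")
f=lambda im,x,y,w,h,k:cv2.resize(im[y:y+h,x:x+w],None,fx=k,fy=k,interpolation=cv2.INTER_CUBIC)
cv2.imwrite("pics/c1.png",f(t,105,180,210,70,3.8))
cv2.imwrite("pics/c2.png",f(s,190,140,90,80,7))
E
```

```text
195 [ 15.4 341.4] [0.0791 0.7454 0.03  ] [0.114  0.0259] long deg -0.2
[[0.0222, 0.7586], [0.1363, 0.7581], [0.1358, 0.7322], [0.0219, 0.7328]]
220 [149.5 214.5] [0.4856 0.3445 0.03  ] [0.0602 0.041 ] long deg -88.3
[[0.5053, 0.3757], [0.507, 0.3155], [0.466, 0.3135], [0.4643, 0.3735]]
162 [284.3 219.3] [ 0.4824 -0.0825  0.03  ] [0.0435 0.1239] long deg -120.5
[[0.4951, -0.0181], [0.5325, -0.0403], [0.4697, -0.147], [0.4325, -0.1245]]
568 [242.9 218.9] [0.48   0.0489 0.03  ] [0.0685 0.2662] long deg -105.5
[[0.4823, 0.1856], [0.5486, 0.168], [0.4774, -0.0885], [0.4116, -0.0696]]
199 [366.3 199. ] [ 0.5544 -0.3462  0.03  ] [0.04   0.0601] long deg -97.8
[[0.5387, -0.3132], [0.5781, -0.3198], [0.57, -0.3793], [0.5305, -0.3725]]
1815 [484.4 237. ] [ 0.4548 -0.7568  0.012 ] [0.0324 0.9716] long deg -179.8
[[0.9387, -0.7386], [0.9413, -0.7709], [-0.0303, -0.774], [-0.0306, -0.7436]]
1416 [ 26.9 184. ] [0.5807 0.7472 0.03  ] [0.7017 0.0317] long deg 0.2
[[0.2306, 0.7614], [0.9324, 0.7638], [0.9303, 0.7322], [0.2295, 0.7315]]
```

View pics/c1.png

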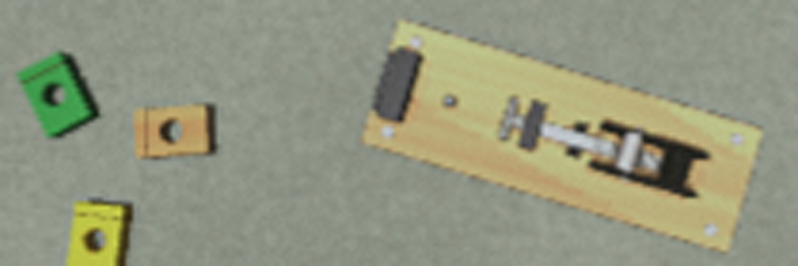

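View pics/c2.png

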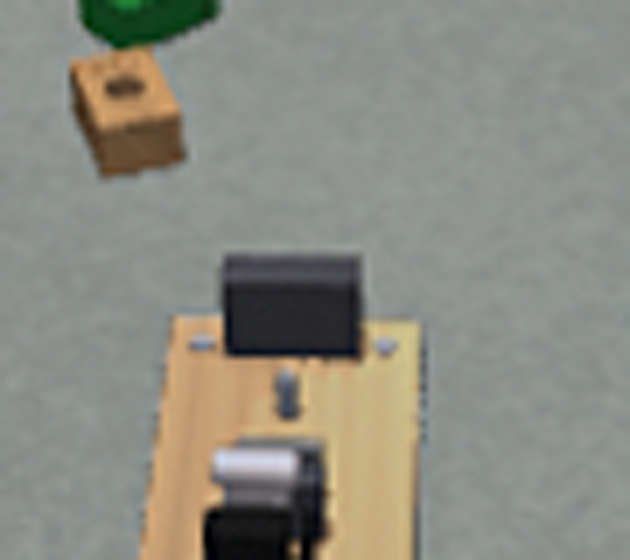

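The crop confirms the foot: a pale wooden block with a dark hole and a glue line, at crop (175,130). Its rectangle measures 41 x 60 mm, which matches. In the top crop the pin tip is at (449,101), or full-image (223.2,206.6). In the side crop it is at (287,372), or full-image (231,193.1). Next I compute the pin and board axes and grasp the foot.

```bash
cat >> h.py <<'E'
def q(deg):  # tool down, closing line at deg
    b=np.radians((deg+90)/2); return [0,np.cos(b),np.sin(b),0]
def best(p,deg):
    j=bot.observe()["joint_pos"]; c=[]
    for d in(deg,deg+180,deg-180):
        k=bot.ik(p,q(d))
        if k is not None: c.append((abs(np.array(k)-j).max(),d))
    return q(min(c)[1])
E
python3 - <<'E'
from h import *
t=cv2.imread("pics/top0.png"); s=cv2.imread("pics/side0.png")
print("pin",two((223.2,206.6),(231,193.1)), onz("top",[(223.2,206.6)],.034))
h=cv2.cvtColor(t,cv2.COLOR_BGR2HSV); m=np.zeros(h.shape[:2],np.uint8); m[182:250,196:312]=255
m&=cv2.inRange(h,(8,50,100),(35,255,255)); pts=cv2.findNonZero(m); r=cv2.minAreaRect(pts)
P=onz("top",cv2.boxPoints(r),.012)[:,:2]; print("board",P.round(4).tolist(),np.linalg.norm(P[1]-P[0]),np.linalg.norm(P[2]-P[1]),P.mean(0))
e=[P[1]-P[0],P[2]-P[1]];e=e[int(np.linalg.norm(e[1])>np.linalg.norm(e[0]))];print("axis",np.degrees(np.arctan2(*e[::-1]))%180)
# anvil dark blob top face z=.056, pin blob centroid
g=cv2.inRange(h,(0,0,0),(180,255,95))[180:215,198:216]; M=cv2.moments(g,True);print("anvil",onz("top",[(198+M['m10']/M['m00'],180+M['m01']/M['m00'])],.05))
roi=h[203:211,219:228,1].astype(float); w=np.clip(120-roi,0,None)
w[w<25]=0; yy,xx=np.mgrid[203:211,219:228]; pc=((w*xx).sum()/w.sum(),(w*yy).sum()/w.sum());print("pin blob",pc,onz("top",[pc],.030))
f=np.array([.4856,.3445]); a=1.7
Q=best([*f,.15],a); bot.command_gripper(.085,12); bot.move_to([*f,.15],Q); bot.line_to([*f,.006],.12); print(bot.observe()["tcp_pos"])
bot.command_gripper(.02,12); o=bot.observe(); print(o["gripper_width"],o["gripper_force"]); bot.line_to([*f,.16],.15); o=bot.observe(); print(o["gripper_width"],o["time"],o["joint_pos"].round(2))
im=[bot.grab_frame(n)[...,::-1] for n in("top","side")]
cv2.imwrite("pics/top1.png",im[0]);cv2.imwrite("pics/side1.png",im[1])
E
```

```text
pin (array([0.51953374, 0.11194278, 0.0337377 ]), np.float64(0.005013189017188195)) [[0.51704382 0.11231694 0.034     ]]
board [[0.482, 0.189], [0.5893, 0.1611], [0.5034, -0.1543], [0.3969, -0.1237]] 0.1108719118728147 0.32684237044840175 [0.492884   0.01801203]
axis 74.76003784237871
anvil [[0.52974682 0.1560116  0.05      ]]
pin blob (np.float64(223.00437773608505), np.float64(206.26797998749217)) [[0.51826651 0.11322405 0.03      ]]
[0.48607738 0.34479654 0.00670907]
0.02017594267651053 0.0
0.01961466899059081 5.425 [0.58 0.24 1.96 0.   0.94 0.55]
```

```bash
python3 - <<'E'
from h import *
t=cv2.imread("pics/top1.png")[150:270,80:240];s=cv2.imread("pics/side1.png")[60:180,140:300]
cv2.imwrite("pics/v1.png",cv2.resize(np.hstack([t,s]),None,fx=2.5,fy=2.5,interpolation=cv2.INTER_CUBIC))
E
```

```text
(no output)
```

View pics/v1.png

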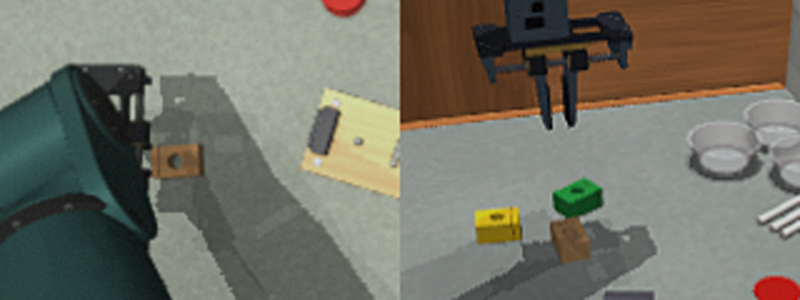

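```bash
python3 - <<'E'
from h import *
print(two((150,214.3),(207.9,152.6)))
o=bot.observe();p=o["tcp_pos"];print(p,o["tcp_rot"],proj("top",[p,p+[0,0,.06]]),proj("side",[p,p+[0,0,.06]]))
print(proj("side",[[.4856,.3445,.03]]),proj("top",[[.4856,.3445,.03]]))
E
```

```text
(array([0.48871058, 0.34324708, 0.02763219]), np.float64(0.004775175372124928))
[0.48512439 0.34415621 0.15898647] [-1.51870481e-04  6.96546122e-01  7.17511579e-01 -7.80938938e-04] [[137.97865221 213.40175373]
 [131.57005657 212.70696098]] [[203.48081124 118.43100375]
 [202.19505891 101.24456446]]
[[206.18231727 151.97874904]] [[149.50017858 214.50530584]]
```

```bash
python3 - <<'E'
from h import *
o=bot.observe();p=o["tcp_pos"]
C=[]
for n,(x,y) in(("top",(110,180)),("side",(175,85))):
    im=bot.grab_frame(n)[...,::-1].copy(); k=7; c=cv2.resize(im[y:y+80,x:x+56],None,fx=k,fy=k,interpolation=cv2.INTER_CUBIC)
    for P in (p,p+[0,0,.0188],p+[.01,0,0],p+[-.01,0,0]):
        u=(proj(n,[P])[0]-[x,y]+.5)*k; cv2.circle(c,tuple(int(v) for v in u),4,(0,0,255),-1)
    C.append(c)
cv2.imwrite("pics/v2.png",np.hstack(C))
E
```

```text
(no output)
```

View pics/v2.png

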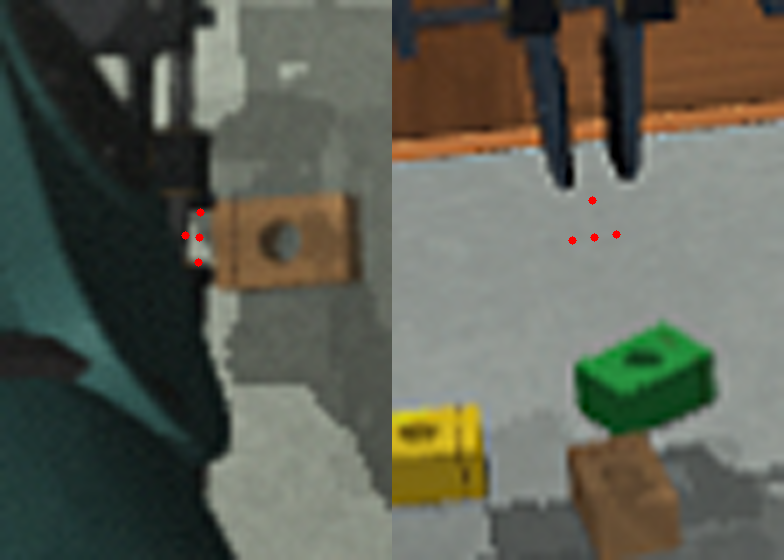

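The view shows the foot untouched at about top (150.5,214.5). The visible fingertips in the side view sit about 8 px (roughly 25 mm) above the reported TCP, so the fingers closed just above the block. I'll check this against the start picture, where the gripper was open.

```bash
python3 - <<'E'
from h import *
P=np.array([.2685,.6461,.1788]);y=np.array([.383,.924,0])
for w in(0,.0456,-.0456): print(proj("side",[P+w*y,P+w*y+[0,0,.025]]).round(1).tolist())
im=cv2.imread("pics/side0.png")[25:95,90:170]
A=cv2.resize(im,None,fx=5,fy=5,interpolation=cv2.INTER_CUBIC)
for w in(0,.0456,-.0456):
    u=(proj("side",[P+w*y])[0]-[90,25]+.5)*5; cv2.circle(A,tuple(int(v) for v in u),3,(0,0,255),-1)
bot.command_gripper(.085,12)
p=bot.observe()["tcp_pos"];s=bot.grab_frame("side")[...,::-1][70:140,165:245]
B=cv2.resize(s,None,fx=5,fy=5,interpolation=cv2.INTER_CUBIC)
for w in(0,.0425,-.0425):
    u=(proj("side",[p+[w,0,0]])[0]-[165,70]+.5)*5; cv2.circle(B,tuple(int(v) for v in u),3,(0,0,255),-1)
cv2.imwrite("pics/v3.png",np.hstack([A,B]))
E
```

```text
[[132.6, 81.5], [131.4, 75.1]]
[[137.3, 76.6], [136.2, 70.3]]
[[127.7, 86.8], [126.4, 80.3]]
```

View pics/v3.png

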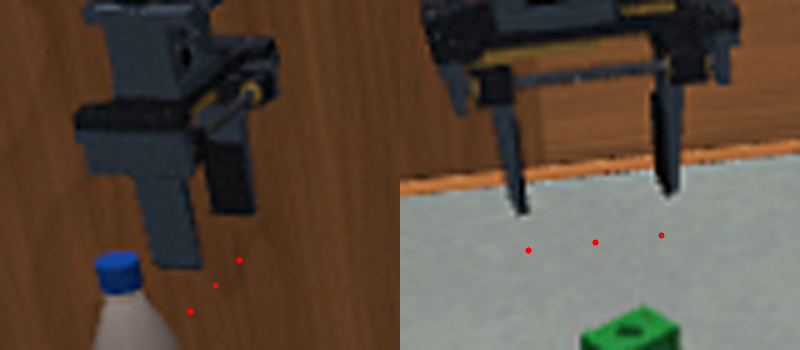

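The same 25 mm vertical offset shows in both pictures, so the real fingertips sit higher than the TCP says. I'll probe the table beside the foot, with the fingers astride it, to measure the offset, then grasp.

```bash
python3 - <<'E'
from h import *
f=[.4866,.3443]
print(bot.observe()["time"])
bot.line_to([*f,.01],.2); bot.pause(.1); print(bot.observe()["force"])
hit=bot.line_to([*f,-.045],.025,contact_N=4); o=bot.observe(); z=o["tcp_pos"]; print(hit,z,o["force"])
if hit:
    bot.line_to([*f,z[2]+.005],.05); bot.command_gripper(.03,12); o=bot.observe(); print("grasp",o["gripper_width"],o["gripper_force"],o["tcp_pos"])
    open("z0","w").write(f"{z[2]} {o['tcp_pos'][2]}")
    bot.line_to([*f,.14],.2); o=bot.observe();print(o["gripper_width"],o["gripper_force"],o["time"])
    for n in("top","side"): cv2.imwrite(f"pics/{n}2.png",bot.grab_frame(n)[...,::-1])
E
```

```text
6.75
[ 0.2969904  -0.13696771  0.56953382]
True [ 0.48656297  0.3442924  -0.03433705] [-2.69574961 -0.53748316  9.86423238]
grasp 0.03990530887321376 11.99917808175087 [ 0.48655863  0.34429569 -0.02936477]
0.03997216330992492 11.99915125966072 11.3417
```

```bash
python3 - <<'E'
from h import *
p=bot.observe()["tcp_pos"]; zb=p[2]+.0294; a=np.radians(91.7); L=np.array([np.cos(a),np.sin(a)]);W=np.array([L[1],-L[0]])
B=[[*(p[:2]+i*.02*W+j*.03*L),zb+k*.03] for i in(-1,1) for j in(-1,1) for k in(0,1)]
C=[]
for n in("top","side"):
    im=cv2.imread(f"pics/{n}2.png"); u=proj(n,B); lo,hi=u.min(0),u.max(0); x0,y0=(lo-14).astype(int); x1,y1=(hi+14).astype(int)
    m=wood(im[y0:y1,x0:x1]); k,l,st,ct=cv2.connectedComponentsWithStats(m); 
    print(n,"pred",lo.round(1),hi.round(1),"comps",[(s[:2]+[x0,y0],s[:2]+s[2:4]+[x0,y0],s[4]) for s in st[1:] if s[4]>15])
    c=cv2.resize(im[y0:y1,x0:x1],None,fx=7,fy=7,interpolation=cv2.INTER_CUBIC)
    for v in u: cv2.circle(c,tuple(int(t) for t in (v-[x0,y0]+.5)*7),3,(0,0,255),-1)
    C.append(cv2.copyMakeBorder(c,0,max(0,420-c.shape[0]),0,max(0,395-c.shape[1]),cv2.BORDER_CONSTANT)[:560,:398])
h=min(c.shape[0] for c in C); cv2.imwrite("pics/v4.png",np.hstack([c[:h] for c in C]))
E
```

```text
top pred [122.8 205.3] [148.1 220.2] comps [(array([140, 206]), array([145, 211]), np.int32(23)), (array([140, 215]), array([145, 220]), np.int32(21))]
side pred [195.  102.4] [211.6 121.4] comps [(array([196,  88]), array([208,  90]), np.int32(19)), (array([215,  91]), array([225, 100]), np.int32(56)), (array([196,  93]), array([209, 105]), np.int32(103)), (array([215, 100]), array([225, 104]), np.int32(29)), (array([180, 103]), array([193, 108]), np.int32(40))]
```

View pics/v4.png

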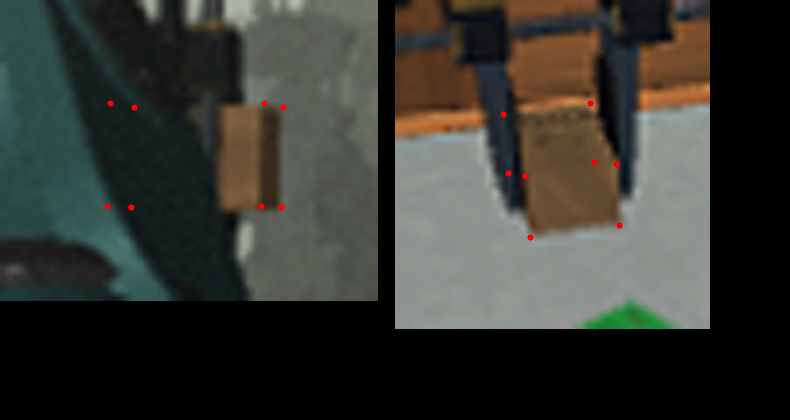

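The in-hand foot matches the predicted box to within about 0.5 px in both views, so the reported tool xy is sound and the z offset is handled. Next is seating on the pin at about (0.519, 0.1122), with contact detection.

```bash
python3 - <<'E'
from h import *
c=np.array([.519,.1122]); Q=q(-15.24)
p=bot.observe()["tcp_pos"]; Q=best([*c,.1],-15.24); print(np.round(Q,3))
bot.line_to([*c,.07],.2,frame=Q) ; bot.line_to([*c,.022],.15); bot.pause(.15)
hit=bot.line_to([*c,-.0195],.03,contact_N=3); o=bot.observe(); print(hit,o["tcp_pos"],o["force"],o["gripper_width"],o["time"],"bottom",o["tcp_pos"][2]+.0294)
E
```

```text
[0.    0.795 0.607 0.   ]
True [ 0.51882725  0.11218121 -0.01763553] [0.91462561 0.63099925 0.88601034] 0.03972100810801949 14.6333 bottom 0.011764467753891634
```

```bash
cat >> h.py <<'E'
YA=np.array([np.cos(np.radians(74.76)),np.sin(np.radians(74.76))]); PIN=np.array([.518,.1128])
def step(w,sq=25):
    bot.command_gripper(w,sq); o=bot.observe(); f=o["force"]
    print(f"cmd {w*1e3:.1f} w {o['gripper_width']*1e3:.2f} gf {o['gripper_force']:.2f} Fy {f[:2]@YA:.2f} Fz {f[2]:.2f} t {o['time']:.2f}"); return o
def snap(tag):
    for n in("top","side"): cv2.imwrite(f"pics/{n}_{tag}.png",bot.grab_frame(n)[...,::-1])
E
python3 - <<'E'
from h import *
bot.command_gripper(.07,12); p=bot.observe()["tcp_pos"]; bot.line_to([p[0],p[1],.14],.2)
c=PIN-.1825*YA; print(c); Q=best([*c,.14],74.76)
bot.command_gripper(.0905); bot.line_to([*c,.14],.2,frame=Q); snap("placed")
h=bot.line_to([*c,.064],.1,contact_N=6); o=bot.observe(); print(h,o["tcp_pos"],o["force"],o["time"],o["joint_pos"].round(2))
t=cv2.imread("pics/top_placed.png")[180:255,190:315];s=cv2.imread("pics/side_placed.png")[150:280,185:265]
t=cv2.resize(t,None,fx=3.8,fy=3.8,interpolation=cv2.INTER_CUBIC);s=cv2.resize(s,None,fx=3.8,fy=3.8,interpolation=cv2.INTER_CUBIC)
t=cv2.copyMakeBorder(t,0,s.shape[0]-t.shape[0],0,0,cv2.BORDER_CONSTANT); cv2.imwrite("pics/v5.png",np.hstack([t,s]))
if not h:
    for w in (.085,.08,.076,.072,.068,.064,.060): step(w)
E
```

```text
[ 0.47002753 -0.06328206]
False [ 0.47037506 -0.06333348  0.06441388] [ 0.05382624 -0.03918227  1.04300456] 19.45 [-0.18  0.21  2.23 -0.    0.7   1.65]
cmd 85.0 w 85.08 gf 0.00 Fy -0.32 Fz 0.20 t 19.77
cmd 80.0 w 79.80 gf 0.00 Fy -0.15 Fz -1.98 t 20.07
cmd 76.0 w 76.02 gf 1.23 Fy 1.93 Fz 2.21 t 20.37
cmd 72.0 w 71.73 gf 1.19 Fy 2.42 Fz 2.03 t 20.66
cmd 68.0 w 67.94 gf 1.16 Fy 3.24 Fz 1.78 t 20.95
cmd 64.0 w 64.29 gf 1.15 Fy 1.49 Fz 2.45 t 21.24
cmd 60.0 w 59.92 gf 1.17 Fy 2.74 Fz 2.31 t 21.53
```

View pics/v5.png

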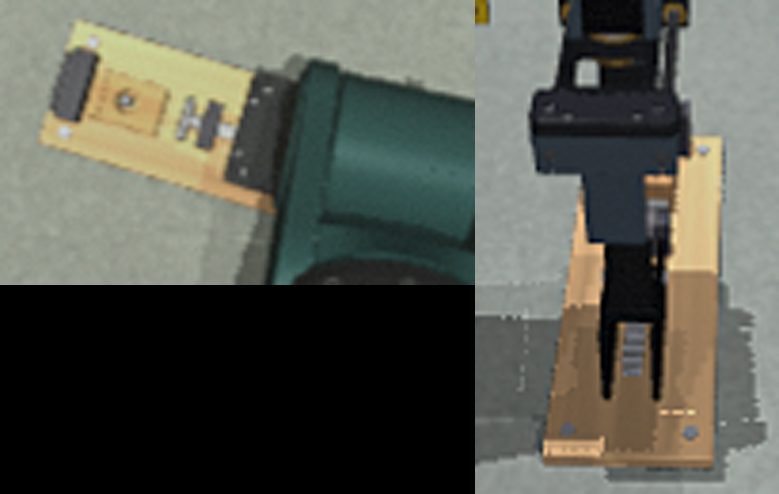

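The picture shows the foot seated square, with the pin inside its hole at top crop (127,102). The pad and jaw at (190,118) and (210,125) stay visible from above while I pump. The trigger made contact at 76 mm as computed. Continuing the first stroke.

```bash
python3 - <<'E'
from h import *
snap("a0")
for w in (.054,.048,.042,.038,.036): o=step(w)
snap("a1"); step(.077); snap("a2")
a,b,c=[cv2.imread(f"pics/top_a{i}.png")[195:230,225:260] for i in(0,1,2)]
for x in(a,b,c):   # profile of brightness along the clamp axis
    pass
E
```

```text
cmd 54.0 w 54.09 gf 2.46 Fy 4.48 Fz 2.42 t 21.96
cmd 48.0 w 48.13 gf 4.13 Fy 8.56 Fz 1.18 t 22.28
cmd 42.0 w 42.25 gf 3.94 Fy 9.00 Fz -4.08 t 22.61
cmd 38.0 w 38.32 gf 6.54 Fy 15.37 Fz -4.13 t 22.90
cmd 36.0 w 36.00 gf 10.72 Fy 24.20 Fz -4.84 t 23.15
cmd 77.0 w 77.00 gf 0.58 Fy 1.10 Fz -1.44 t 24.02
```

```bash
cat >> h.py <<'E'
XA=np.array([YA[1],-YA[0]])
def prof(im,n="top",z=.04,lat=(-.014,-.011,-.008,.008,.011,.014),d=np.arange(-.090,.040,.003)):
    g=np.array([[*(PIN+s*YA+l*XA),z] for l in lat for s in d]); u=proj(n,g).astype(np.float32)
    I=cv2.remap(im,u[:,0].copy(),u[:,1].copy(),cv2.INTER_CUBIC).reshape(len(lat),len(d),3).astype(float).mean(0)
    return d,I
E
python3 - <<'E'
from h import *
out=[]
for t in("placed","a0","a1","a2"):
    d,I=prof(cv2.imread(f"pics/top_{t}.png")); out+=[I.mean(1),I[:,2]-I[:,0]]
print("s  | gray,R-B placed a0 a1 a2")
for k in range(len(d)): print(f"{d[k]*1e3:.0f}",*[int(o[k]) for o in out])
E
```

```text
s  | gray,R-B placed a0 a1 a2
-90 163 74 164 74 150 69 165 74
-87 164 73 164 75 165 75 165 74
-84 164 79 167 77 166 72 167 70
-81 149 76 156 71 169 67 173 61
-78 106 37 112 35 171 65 172 62
-75 84 -3 85 -1 163 68 163 68
-72 90 -4 89 -6 119 47 119 47
-69 87 -5 88 -5 85 4 84 3
-66 100 17 101 16 89 -6 91 -5
-63 148 53 149 53 90 -5 91 -6
-60 177 70 177 70 92 5 92 5
-57 148 62 148 62 131 44 131 43
-54 128 23 129 24 168 68 167 68
-51 146 -2 146 -1 154 67 154 67
-48 152 13 153 14 127 35 127 35
-45 163 49 165 49 139 0 139 1
-42 180 61 181 62 151 6 152 7
-39 180 61 181 62 156 43 157 43
-36 177 65 178 65 173 68 173 68
-33 153 62 154 63 155 64 155 64
-30 133 66 135 68 134 68 136 66
-27 151 81 152 81 152 81 153 81
-24 164 84 166 86 166 85 166 84
-21 163 83 164 84 164 84 164 85
-18 163 85 163 84 165 84 164 84
-15 162 84 165 84 165 84 164 84
-12 163 84 164 85 164 85 164 85
-9 161 85 161 85 161 86 162 85
-6 156 84 158 84 159 84 158 85
-3 155 81 156 82 156 82 157 81
0 147 79 147 78 148 79 148 79
3 140 76 141 78 141 77 141 77
6 149 81 150 82 150 81 150 81
9 159 86 160 86 160 87 160 86
12 162 87 164 87 163 87 164 86
15 163 86 163 87 164 86 163 86
18 155 85 155 85 155 86 154 85
21 149 84 151 84 152 83 151 84
24 158 86 159 87 160 87 160 87
27 167 89 167 90 168 90 167 89
30 140 77 141 77 141 77 141 77
33 73 34 72 35 72 34 73 33
36 56 -1 56 -1 56 -1 56 -1
39 89 -3 90 -3 90 -3 90 -3
```

```bash
cat >> h.py <<'E'
def track(N=3):
    im=np.mean([bot.grab_frame("top")[...,::-1].astype(np.float32) for _ in range(N)],0) if not isinstance(N,str) else cv2.imread(N).astype(np.float32)
    d,I=prof(im,d=np.arange(-.09,.04,.0005)); g=I.mean(1); c=I[:,2]-I[:,0]; d=d*1e3
    def cr(v,t,lo,hi):
        k=np.where((d[:-1]>=lo)&(d[:-1]<hi)&((v[:-1]-t)*(v[1:]-t)<0))[0]; return [round(float(d[i]+.5*(t-v[i])/(v[i+1]-v[i])),2) for i in k]
    m=(d>-90)&(d<-15); st=(d>-85)&(d<-20)
    print("dark edges",cr(g,120,-88,-15)," col edges",cr(c,35,-88,-15)," foot-anvil",cr(g,110,22,38),"mincol",[(round(float(d[i]),1),int(c[i])) for i in range(1,len(d)-1) if c[i]<c[i-1] and c[i]<=c[i+1] and -85<d[i]<-18],"maxcol",[(round(float(d[i]),1),int(c[i])) for i in range(1,len(d)-1) if c[i]>c[i-1] and c[i]>=c[i+1] and -85<d[i]<-18])
    return d,I
E
python3 - <<'E'
from h import *
track("pics/top_placed.png");track("pics/top_a2.png")
for w in (.066,.058,.052,.047,.043,.040,.038):
    o=step(w)
    if w<.05: track(1)
step(.077); track(2)
E
```

```text
dark edges [-78.92, -64.73]  col edges [-77.9, -64.71, -54.78, -46.28]  foot-anvil [31.4] mincol [(-74.0, -5), (-69.5, -5), (-51.0, -2), (-40.0, 61), (-32.0, 61), (-21.5, 83)] maxcol [(-83.0, 80), (-72.0, -4), (-59.5, 70), (-41.5, 61), (-35.5, 66), (-25.0, 85)]
dark edges [-72.06, -57.67]  col edges [-71.17, -57.69, -48.01, -39.61]  foot-anvil [31.46] mincol [(-79.5, 60), (-63.5, -6), (-44.0, -1), (-31.5, 62), (-21.5, 84), (-20.0, 84)] maxcol [(-75.0, 69), (-52.5, 70), (-35.5, 69), (-24.5, 84), (-20.5, 84), (-19.5, 84)]
cmd 66.0 w 65.91 gf 2.57 Fy 5.39 Fz 3.49 t 24.51
cmd 58.0 w 58.10 gf 2.50 Fy 4.79 Fz 4.09 t 24.87
cmd 52.0 w 51.92 gf 2.47 Fy 4.10 Fz 3.06 t 25.19
cmd 47.0 w 46.96 gf 4.10 Fy 8.65 Fz 0.90 t 25.50
dark edges [-65.21, -51.16, -32.11, -30.64]  col edges [-64.52, -50.65, -41.21, -31.9]  foot-anvil [31.42] mincol [(-78.5, 58), (-56.0, -5), (-37.0, -2), (-21.5, 84), (-18.5, 84)] maxcol [(-69.5, 69), (-45.5, 68), (-25.0, 86), (-19.0, 84)]
cmd 43.0 w 43.20 gf 3.99 Fy 8.77 Fz -1.06 t 25.84
dark edges [-63.17, -49.07]  col edges [-62.6, -48.95, -39.08, -30.56]  foot-anvil [31.3
[... 415 characters left out ...]
5, 67), (-55.0, -5), (-42.0, 71), (-25.0, 88)]
cmd 38.0 w 38.03 gf 5.52 Fy 12.60 Fz -4.12 t 26.47
dark edges [-61.45, -47.1]  col edges [-60.87, -46.73, -37.36, -29.11]  foot-anvil [31.59] mincol [(-78.0, 59), (-76.5, 59), (-70.5, 58), (-55.5, -5), (-51.5, -5), (-33.0, -3)] maxcol [(-77.0, 60), (-74.5, 60), (-65.0, 67), (-53.5, -5), (-41.5, 72), (-24.0, 87)]
cmd 77.0 w 77.23 gf 0.58 Fy 1.65 Fz -0.80 t 27.26
dark edges [-61.43, -47.09]  col edges [-60.86, -46.72, -37.35, -29.13]  foot-anvil [31.61] mincol [(-78.5, 58), (-72.0, 59), (-71.0, 59), (-70.0, 59), (-55.0, -5), (-51.5, -5), (-33.0, -3)] maxcol [(-74.5, 61), (-71.5, 59), (-70.5, 59), (-65.0, 67), (-54.0, -4), (-41.5, 72), (-23.5, 87)]
```

Tracking works well: the jaw advanced 10.6 mm on this stroke and the pad is now at the foot's end, still free. The third stroke goes in fine steps, measuring the pad-to-jaw distance each time (21.2 mm when free).

```bash
cat >> h.py <<'E'
def meas(N=2):
    im=np.mean([bot.grab_frame("top")[...,::-1].astype(np.float32) for _ in range(N)],0)
    d,I=prof(im,d=np.arange(-.09,.04,.0005)); g=I.mean(1); c=I[:,2]-I[:,0]; d=d*1e3
    def cr(v,t,lo,hi):
        k=np.where((d[:-1]>=lo)&(d[:-1]<hi)&((v[:-1]-t)*(v[1:]-t)<0))[0]; return [round(float(d[i]+.5*(t-v[i])/(v[i+1]-v[i])),2) for i in k]
    D=cr(g,120,-70,-38); C=cr(c,35,-45,-15); A=cr(g,110,22,38); print("   D",D,"C",C,"A",A); return D,C,A
E
python3 - <<'E'
from h import *
for w in (.066,.060,.056,.053,.051,.049,.047,.045):
    o=step(w)
    if w>.057: continue
    D,C,A=meas()
    if len(D)>=2:
        comp=-27.0+2.0; print("   jaw since free contact(-61.4):",round((D[0]+D[1])/2+54.26,2))
    if o["gripper_force"]>6: break
E
```

```text
cmd 66.0 w 65.79 gf 2.63 Fy 5.07 Fz 3.38 t 27.75
cmd 60.0 w 60.17 gf 2.59 Fy 5.59 Fz 4.17 t 28.07
cmd 56.0 w 55.73 gf 2.84 Fy 5.14 Fz 3.86 t 28.37
   D [-57.95, -43.59] C [-43.25, -33.99, -25.83] A [34.52]
   jaw since free contact(-61.4): 3.49
cmd 53.0 w 53.20 gf 3.17 Fy 6.80 Fz 4.49 t 28.74
   D [-57.08, -42.89] C [-42.45, -33.98, -25.86] A [34.56]
   jaw since free contact(-61.4): 4.27
cmd 51.0 w 50.69 gf 3.71 Fy 7.81 Fz 3.71 t 29.09
   D [-56.65, -42.49] C [-41.98, -33.98, -25.84] A [34.51]
   jaw since free contact(-61.4): 4.69
cmd 49.0 w 48.88 gf 5.68 Fy 10.15 Fz 2.81 t 29.44
   D [-56.3, -41.93] C [-41.57, -33.98, -25.82] A [34.57]
   jaw since free contact(-61.4): 5.15
cmd 47.0 w 47.19 gf 6.42 Fy 12.57 Fz 1.75 t 29.79
   D [-55.51, -41.07] C [-40.89, -33.93, -25.86] A [34.5]
   jaw since free contact(-61.4): 5.97
```

The foot is now against the stop: the pad face is static at −25.85 and moved 3.3 mm, while the jaw moved 6.0 mm. That puts the pad about 2.7 mm in. I'll creep on to 5 mm.

```bash
python3 - <<'E'
from h import *
for w in (.045,.0435,.042,.041,.040):
    o=step(w); D,C,A=meas(3); J=(D[0]+D[1])/2; comp=21.2-(-29.91-J); print("   comp",round(comp,2))
    if comp>4.6 or o["gripper_force"]>8.8: break
E
```

```text
cmd 45.0 w 44.98 gf 6.94 Fy 14.45 Fz 0.03 t 30.14
   D [-54.9, -40.3] C [-40.28, -33.97, -25.84] A [34.53]
   comp 3.51
cmd 43.5 w 43.68 gf 7.30 Fy 14.46 Fz -0.76 t 30.53
   D [-54.01, -39.43] C [-39.88, -33.98, -25.87] A [34.53]
   comp 4.39
cmd 42.0 w 42.34 gf 7.64 Fy 16.09 Fz -0.92 t 30.93
   D [-53.64, -38.33] C [-39.09, -34.02, -25.87] A [34.51]
   comp 5.12
```

```bash
python3 - <<'E'
from h import *
step(.0413); meas(3); bot.pause(1.0); o=step(.0413); D,C,A=meas(3); print("comp rear edge",28.25-(-29.92-D[0])); print(o["tcp_pos"],o["time"])
snap("end"); t=cv2.imread("pics/top_end.png")[185:235,190:290]
cv2.imwrite("pics/v6.png",cv2.resize(t,None,fx=7.5,fy=7.5,interpolation=cv2.INTER_CUBIC))
E
```

```text
cmd 41.3 w 41.92 gf 7.80 Fy 16.86 Fz -2.61 t 31.29
   D [-53.29] C [-38.81, -34.12, -25.84] A [34.55]
cmd 41.3 w 41.40 gf 7.79 Fy 16.06 Fz -2.48 t 32.66
   D [-53.29] C [-38.78, -34.09, -25.84] A [34.52]
comp rear edge 4.880000000000003
[ 0.47058174 -0.06232079  0.06407867] 32.6583
```

View pics/v6.png

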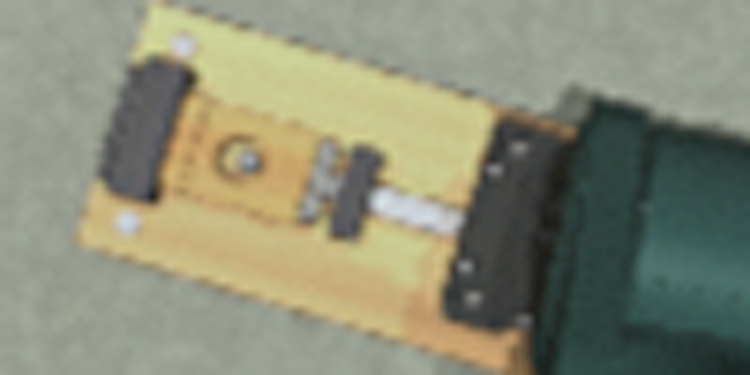

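The picture shows the foot on the pin at (245,158) and pressed flush against the stop. The pad at (315,180) touches the foot's end, and the pad-to-jaw gap is about half of what it was. The reading held steady for over a second at about 4.9 mm, so I'm handing in while still squeezing.

```bash
python3 -c "
from plant import bot
print(bot.finish_job())"
```

```text
the job is handed in; nothing more can be done
None
```

The foot is seated on the pin and pressed against the stop, with the pad about 4.9 mm in by camera measurement; I handed the job in at about 33 s with the trigger still squeezed.

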